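Hold the sprung lamp selector on its third click with a crystal under the lamp

TASK

Stand the taller of the two pink quartz crystals upright in the round dish of the fluorescence lamp, setting it down rather than dropping it, and let go of it, leaving everything else on the bench where it is. Then turn the lamp's selector knob clockwise from off by three clicks, not on to the fourth, and finish while still holding it on that third stop, as the selector is sprung and runs back to off as soon as it is let go.

Things in the scene. Friction and masses are not known exactly. Their poses are not given: they have to be found in the camera images.
- tall_crystal: The taller quartz crystal, pink, upright on its flat base: a hexagonal prism 50 mm high, 28 mm across flats (32 across corners), with a lopsided point on top, 72 mm in all; about 110 g. Origin at the centre of its base, z up. Flats face body +y and -y and every 60 degrees from there: a gripper closing along body y, or 60 degrees either way from it, takes it flat to flat.
- short_crystal: The shorter quartz crystal, of the same pink stone, standing upright: prism 30 mm high, 26 mm across flats, 46 mm in all. Origin at the centre of its base. To be left alone. The two stand 9 cm or more apart and may have changed places.
- lamp_unit: Fluorescence lamp station, fixed to the bench: grey bed plate 190 by 475 mm, 10 mm thick, with, along its y axis, a console, the dish, and a column with a lamp head. Origin on the bench under the dish's centre, z up, x away from the robot, yaw within 0.22 rad of the world's. The console is a box 140 (x) by 116 (y) mm centred at y = -150 mm, its top 70 mm over the bench, the knob in its middle.
- lamp_head (a point): Middle of the pale grey lamp head, 215 mm over the bench, at y = +195 mm from the dish's centre in the lamp unit's frame: a box 250 mm long (x), 95 by 55 mm, tilted 45 degrees to face the dish. Its nearest edge to the dish is 145 mm beside the dish's centre and 222 mm over the bench; it spans 155 to 270 mm over the bench. Axes as the lamp unit.
- dish_floor (a point): Centre of the floor of the round steel dish on its dark pedestal, 24 mm over the bench. Inner diameter 64 mm, outer 72 mm, the rim 6 mm higher than the floor; the pedestal below is 104 mm across. Axes as the lamp unit.
- knob_top (a point): Centre of the top face of the selector knob, on its vertical axis, 99 mm over the bench. A black bar grip 12 mm wide, 41 mm long and 23 mm tall on a round skirt 42 mm across, whose top is 23.5 mm below this point (fingertips 20 to 21 mm below this point clear it). x runs along the bar towards its pointed, white-lined nose, z up; the axes turn with the knob, so the gripper closes along y.
- third_mark (a point): The third stop's mark on the console's top: a short dark line with three dots beyond it, 36 mm from the knob's axis; the nose points here on the third stop. Fanned round the knob are five marks, clockwise from off: a plain bar, then one, two, three and four dots.
- selector (a joint): Knob angle in rad, 0 at off (a hard stop), growing clockwise seen from above; clicks every 24 degrees (0.419), the third at 1.257, the fourth and last at 1.676. At each stop a sprung roller drops in: resistance falls to 0.08 N m coming into it, jumps to 0.24 N m leaving it. A return spring (0.13 to 0.18 N m) runs the knob back to off when let go, so make all the clicks in one grasp.
- rock_hammer: Rusty iron rock hammer, 310 mm long, lying flat, to be left alone. Origin at the bench under the middle of its length, handle along -x.
- sample_tin: Dented round aluminium sample tin, 87 mm across and 48 mm high, to be left alone. Origin at the centre of its underside.
- card_holder: Green plastic grain-size card holder, 50 by 100 mm and 66 mm high, to be left alone. Origin at the centre of its underside.
- loupe: Folded aluminium hand lens, 43 by 26 mm and 14 mm high, lying flat, to be left alone. Origin on its underside, near its middle.
- streak_plate: White ceramic streak plate, 60 by 60 by 8 mm, to be left alone. Origin at the centre of its underside.
- granite_lump: Grey granite hand specimen, about 95 by 75 by 50 mm, to be left alone. Origin at the centre of its underside.
Not all that is in view belongs to the job. What is shaped like the tall_crystal but orange or turquoise is not meant.

How it is judged:
On the way, in this order (a step that is already met when the one before it is completed fails the run):
1. the taller crystal stands upright in the dish, let go, while the selector is still at off (horizontal distance between tall_crystal and dish_floor below 0.02 m and z of tall_crystal in the frame of dish_floor between -0.004 and 0.004 m and angle between tall_crystal's own z axis and vertical below 0.1 rad and linear speed of tall_crystal below 0.03 m/s and contact force between the fingers and tall_crystal below 0.05 N and value of joint selector below 0.2 rad), for 0.3 s.
2. the selector is held on its third stop by the fingers, the crystal still standing in the dish (horizontal distance between tall_crystal and dish_floor below 0.02 m and z of tall_crystal in the frame of dish_floor between -0.004 and 0.004 m and angle between tall_crystal's own z axis and vertical below 0.1 rad and linear speed of tall_crystal below 0.03 m/s and contact force between the fingers and tall_crystal below 0.05 N and value of joint selector between 1.11664 and 1.39664 rad and velocity of joint selector between -0.15 and 0.15 rad/s and contact force between the fingers and selector above 1 N), for 0.5 s.
At the end, for the whole second after the job is handed in: Selector within 0.14 rad of the third stop (1.257 rad), at rest, held by the fingers (over 1 N); taller crystal upright (0.1 rad), at rest and untouched on the dish floor, within 20 mm of its centre; every other loose thing within 30 mm of where it was (all of step 2 and distance of each of short_crystal, rock_hammer, sample_tin, card_holder, loupe, streak_plate, granite_lump from where it was at the start of the episode below 0.03 m); the arm keeps its last pose, push and grip.
It fails at once if the selector is turned past the third stop to the fourth (value of joint selector above 1.50796 rad).
It fails at once if the taller crystal is let go more than 20 mm above the dish's floor (horizontal distance between tall_crystal and dish_floor below 0.045 m and z of tall_crystal in the frame of dish_floor above 0.02 m and contact force between the fingers and tall_crystal below 0.01 N).
It fails at once if the shorter crystal or another bystander is moved by more than 30 mm (distance of any of short_crystal, rock_hammer, sample_tin, card_holder, loupe, streak_plate, granite_lump from where it was at the start of the episode above 0.03 m).
It also fails if it takes over 58 s, if anything falls off the work surface, if the arm or the gripper's body presses on something with over 40 N, if the wrist force passes 120 N, or if a joint passes its speed limit or range.

ROBOT

A 6-joint arm with a two-finger parallel gripper is mounted at the origin on the work surface. World frame = base frame: x ahead of the robot, y to its left, z up, the work surface at z = 0. Lengths are in m, angles in rad, forces in N, time in s.
With the tool pointing down it reaches from about 0.3 to 0.775 m from the base axis. Payload 14.6 kg.
Tool frame: the origin (TCP) lies on the centre line of the jaws, within the pads' length; the fingertips stand 14 mm ahead of it and the grasp point (between the pads) lies 5 mm behind it; x points along the fingers, y is the direction in which the jaws open and shut, and the axes are right-handed (so a half turn about x gives the same grasp; the last joint's range is limited). The gripper opens to 94 mm and grips with 3 to 60 N. Pads are 16 mm wide; open, the fingers measure 119 mm over their backs; the gripper's body (75 mm by 177 mm) begins 78 mm behind the grasp point.
Start: joints at [-1.329, 0.3, 1.521, -0, 1.321, -0.067], TCP at [0.167, -0.524, 0.219] pointing down, gripper open.
Joint ranges: [-3.03, 3.03], [-0.79, 2.21], [0.23, 2.52], [-1.04, 4.18], [0, 3.07], [-2.55, 2.55]. Speed limits (rad/s): [2.22, 2.22, 2.57, 3.14, 3.14, 3.14].

INTERFACE

Orientations are given as [roll, pitch, yaw] about the fixed x, y, z axes, in that order (R = Rz(yaw) Ry(pitch) Rx(roll)).
In Python, from station import * gives the robot as it stands. The module is installed in compiled form; this text tells all that it offers.
- The arm moves only by the shell command python3 -m handwheel 'ROWS' [FORCE]. ROWS is JSON, a list of rows, each a list of 3 entries, a list of its own where there are three numbers: the shift along the tool's x, y, z in mm, then the turn about the tool's x in rad, then the gripper command: -1 is fully open, 1 is shut, values between are in proportion. In form: [[[dx, dy, dz], spin, gripper], ...]. A call has exactly 5 rows; each row is the pose to reach, as a shift and turn from the pose measured when the call began, along the tool's axes at that moment; what a row does not reach only later rows make up. A row lasts 1/10 s, in which the tool goes at most 50 mm and 8.59 degrees, less where a joint would pass 70% of its speed; a pose out of reach is approached as far as the arm can. A call with a gripper value outside its range is refused whole. The fingers move at their own pace and stop on an object; FORCE is the grip in N (left out, the last holds). Time passes only in rows, so rows that repeat a pose let the fingers close, or fill a call up. It gives the time, the measured TCP pose, the force and the opening at its end, in the units of the state.
- get_obs(): the state, without advancing time (a new reading comes with each control period).
- camera(name): name is "side" or "top" or "wrist"; returns (picture, depth): 400x640x3 uint8, blue, green, red; 400x640 float32, m along the optical axis (not along the pixel's ray), 0 where there is no reading.
- camera_info(name): a dict with "fx", "fy", "cx", "cy" (pixels), "extrinsics" (4x4, takes a point from camera to world coordinates). Camera axes: x right, y down, z forward; pixel columns grow to the right and rows downward; lengths in m; the calibration is good to about 2 mm. The wrist camera is an equidistant fisheye: a pixel r from the principal point sees the ray r / f radians off the axis. A picture is of the moment at which its call begins: read the wrist's pose just before it. camera_info takes no time and is no camera call; for the wrist camera it gives the pose at the moment of the call.
- hand_in(): hands the job in, once; it reports no verdict.
The state is a dict: "time_s": time; "qpos": joint angles; "joint_vel": joint speeds; "tau": joint torques, N m; "ee_pos": TCP position; "eef_rot": TCP orientation; "force": force on the tool from outside, world axes, zero at the start; "moment": the same for the moment, N m; "grip_width": finger opening in m.
Only numpy, scipy, OpenCV 4.12 (cv2) and the standard library are available. Lean on these libraries where they do the work, as an engineer would, in place of code of your own. Each camera call takes 0.05 s, during which the arm holds its last target. There are 200 camera calls.

## Working session

There is one attempt and no reset: what is moved stays moved. The work goes in short steps, Python scripts to look and compute and a shell command to move; the robot and the scene stay as the last step left them, time stands still between calls to the robot, and variables do not carry over. Pictures are saved under pics/ and viewed, about 8 in all and at most 12, crops included, and the job is handed in when it is done.

```bash
mkdir -p pics; python3 - <<'E'
from station import *
import cv2,numpy as np
o=get_obs();print({k:np.round(v,3).tolist() for k,v in o.items()})
for n in("top","side"):
    p,d=camera(n);cv2.imwrite(f"pics/{n}0.png",p);np.save(f"{n}0.npy",d)
    c=camera_info(n);print(n,c["fx"],c["fy"],c["cx"],c["cy"],np.round(c["extrinsics"],3).tolist())
E
```

```text
{'time_s': 0.0, 'qpos': [-1.329, 0.3, 1.522, -0.0, 1.321, -0.067], 'joint_vel': [-0.001, -0.001, 0.001, -0.0, -0.002, 0.001], 'tau': [-0.001, -53.181, -35.273, 0.071, 0.024, -0.0], 'ee_pos': [0.167, -0.524, 0.219], 'eef_rot': [-1.628, 1.57, 1.822], 'force': [-0.097, 0.418, -0.218], 'moment': [0.013, 0.004, 0.017], 'grip_width': 0.094}
top 499.36830727541036 499.36830727541036 317.62371044357343 197.37170713495885 [[0.011, -0.99, 0.139, 0.322], [-1.0, -0.013, -0.014, 0.037], [0.015, -0.138, -0.99, 1.545], [0.0, 0.0, 0.0, 1.0]]
side 414.36451577765325 414.36451577765325 315.3296597859711 198.2034853076911 [[0.984, -0.116, 0.139, 0.331], [-0.18, -0.662, 0.728, -0.828], [0.008, -0.741, -0.672, 0.925], [0.0, 0.0, 0.0, 1.0]]
```

View pics/top0.png

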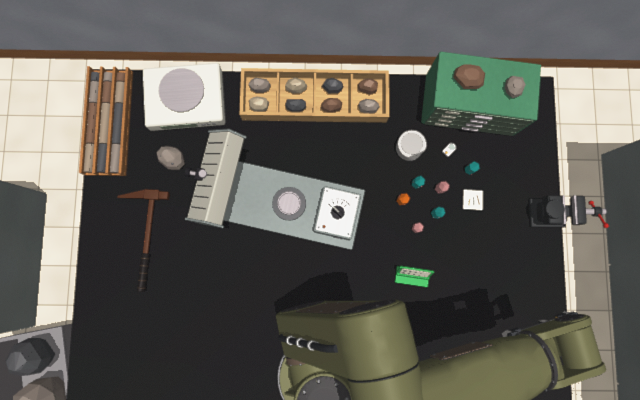

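View pics/side0.png

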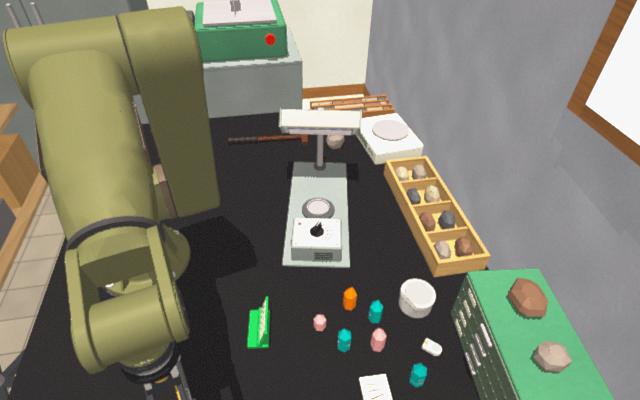

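```bash
cat > h.py <<'E'
from station import *
import cv2,numpy as np
def cloud(n,d):
    c=camera_info(n);v,u=np.mgrid[:400,:640]
    P=np.stack([(u-c["cx"])/c["fx"]*d,(v-c["cy"])/c["fy"]*d,d],-1)
    E=np.array(c["extrinsics"]);return P@E[:3,:3].T+E[:3,3]
E
python3 - <<'E'
from h import *
for n in("top","side"):
    p=cv2.imread(f"pics/{n}0.png");W=cloud(n,np.load(f"{n}0.npy"))
    h=cv2.cvtColor(p,cv2.COLOR_BGR2HSV);H,S,V=[h[...,i].astype(int) for i in range(3)]
    for nm,m in dict(pink=((H<8)|(H>165))&(S>50)&(S<150)&(V>120),orange=(H>4)&(H<16)&(S>180)&(V>140),teal=(H>80)&(H<98)&(S>130)&(V>60)).items():
        k,l,s,c=cv2.connectedComponentsWithStats(m.astype(np.uint8))
        for i in range(1,k):
            if s[i,4]>25:
                q=W[l==i];q=q[q[:,2]>.008]
                if len(q)and abs(q[:,0].mean()-.5)<.3: print(n,nm,c[i].round(),s[i,4],q.min(0).round(3),q.max(0).round(3),"mid",((q.min(0)+q.max(0))/2).round(3),"zmax")
    if n=="top":
        for nm,(u,v) in dict(dish=(289,203),knob=(338,212),head=(215,178),tin=(411,146),loupe=(449,150),plate=(473,200),card=(414,276)).items(): print(nm,W[v,u].round(3))
        # knob: dark pixels above the console
        m=(W[...,2]>.09)&(W[...,2]<.105);m[:,:310]=0;m[:,366:]=0;m[:180]=0;m[245:]=0
        q=W[m];print("knobtop",len(q),q.mean(0).round(4))
        # console top: min-area rect
        m=(abs(W[...,2]-.07)<.008);m[:,:305]=0;m[:,370:]=0;m[:175]=0;m[250:]=0
        q=W[m];r=cv2.minAreaRect((q[:,:2]*1000).astype(np.float32));print("console",r,q[:,2].mean())
        m=(abs(W[...,2]-.01)<.006);m[:,:225]=0;m[:,370:]=0;m[:155]=0;m[255:]=0
        # dish: steel circle
        m=(abs(W[...,2]-.026)<.008);m[:,:265]=0;m[:,312:]=0;m[:180]=0;m[226:]=0
        q=W[m];print("dish",len(q),q.mean(0).round(4),cv2.minEnclosingCircle((q[:,:2]*1000).astype(np.float32)))
p=cv2.imread("pics/side0.png")[280:400,240:460];q=cv2.imread("pics/top0.png")[155:255,270:490]
cv2.imwrite("pics/crop1.png",np.vstack([cv2.resize(p,(660,360),interpolation=2),cv2.resize(q,(660,240+0),interpolation=2)]))
E
```

```text
top pink [444. 186.] 78 [ 0.557 -0.38   0.033] [ 0.584 -0.352  0.072] mid [ 0.571 -0.366  0.053] zmax
top pink [418. 227.] 69 [ 0.435 -0.303  0.024] [ 0.46  -0.276  0.048] mid [ 0.447 -0.29   0.036] zmax
top orange [404. 198.] 77 [ 0.518 -0.261  0.04 ] [ 0.545 -0.23   0.076] mid [ 0.532 -0.246  0.058] zmax
top teal [472. 168.] 126 [ 0.322 -0.474  0.009] [0.648 0.037 1.545] mid [ 0.485 -0.218  0.777] zmax
top teal [418. 182.] 110 [ 0.322 -0.307  0.009] [0.603 0.037 1.545] mid [ 0.462 -0.135  0.777] zmax
top teal [438. 212.] 115 [ 0.322 -0.367  0.01 ] [0.508 0.037 1.545] mid [ 0.415 -0.165  0.777] zmax
dish [0.516 0.103 0.031]
knob [ 0.482 -0.043  0.099]
head [0.548 0.286 0.266]
tin [ 0.695 -0.269  0.049]
loupe [ 0.693 -0.396  0.013]
plate [ 0.536 -0.471  0.004]
card [ 0.299 -0.277  0.024]
knobtop 50 [ 0.4842 -0.0419  0.0986]
console ((485.0666198730469, -41.41931915283203), (115.86013793945312, 140.36074829101562), 77.69354248046875) 0.07033016567089205
dish 732 [0.5172 0.1055 0.0236] ((520.5547485351562, 96.51197052001953), 86.33392333984375)
side pink [319. 323.] 145 [ 0.433 -0.308  0.008] [ 0.46  -0.282  0.043] mid [ 0.447 -0.295  0.026] zmax
side pink [378. 340.] 255 [ 0.557 -0.383  0.008] [ 0.587 -0.351  0.073] mid [ 0.572 -0.367  0.041] zmax
side orange [349. 301.] 162 [ 0.519 -0.263  0.008] [ 0.547 -0.234  0.068] mid [ 0.533 -0.249  0.038] zmax
side teal [375. 311.] 261 [ 0.572 -0.31   0.008] [ 0.603 -0.281  0.074] mid [ 0.587 -0.296  0.041] zmax
side teal [344. 340.] 258 [ 0.331 -0.828  0.008] [ 0.507 -0.339  0.925] mid [ 0.419 -0.584  0.466] zmax
side teal [418. 375.] 307 [ 0.331 -0.828  0.008] [ 0.648 -0.448  0.925] mid [ 0.49  -0.638  0.467] zmax
```

View pics/crop1.png

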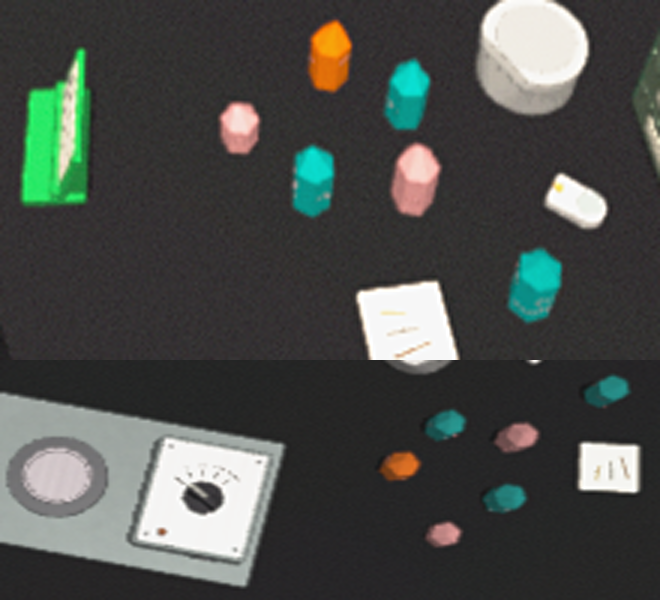

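Candidates seen from above: pink at (444,186), 72 mm tall; pink at (418,227), 48 mm tall; orange at (404,198); turquoise at (418,182), (438,212) and (472,168). The target is pink (444,186), at world (0.571, -0.366). The crop confirms it is the tall pink one. The lamp yaw is about -0.215, with the dish at (0.517, 0.105) and the knob at (0.485, -0.0415).

```bash
cat >> h.py <<'E'
from scipy.spatial.transform import Rotation as Ro
def tool(): 
    o=get_obs();return np.array(o["ee_pos"]),Ro.from_euler("xyz",o["eef_rot"]).as_matrix(),o
def to(target):
    p,R,o=tool();print("t",round(o["time_s"],2),"pos",p.round(4),"shift mm",(1000*R.T@(np.array(target)-p)).round(1))
    print("jaw yaw deg",np.degrees(np.arctan2(R[1,1],R[0,1])).round(2),"toolx",R[:,0].round(3),"F",np.round(o["force"],2),"w",round(o["grip_width"],4),"q6",round(o["qpos"][5],2))
E
python3 -c "
from h import *
to((.571,-.366,.2))"
```

```text
t 0.1 pos [ 0.1671 -0.5238  0.219 ] shift mm [  19.   -27.5 -432.8]
jaw yaw deg -72.31 toolx [-0.     0.001 -1.   ] F [ 0.13 -0.07 -0.31] w 0.0943 q6 -0.07
```

```bash
python3 -m handwheel '[[[0,0,-45],0,-0.1],[[4,-5,-90],0,-0.1],[[8,-10,-135],0,-0.1],[[12,-15,-180],0,-0.1],[[14,-18,-225],0,-0.1]]' 15; python3 -m handwheel '[[[5,-2,-50],0,-0.1],[[5,-5,-100],0,-0.1],[[5,-8,-150],0,-0.1],[[5,-9.5,-207],0,-0.1],[[5,-9.5,-207],0,-0.1]]'
python3 - <<'E'
from h import *
to((.571,-.366,.2))
c=camera_info("wrist");p,d=camera("wrist");cv2.imwrite("pics/w1.png",p);np.save("w1.npy",d);np.save("w1E.npy",c["extrinsics"])
print(c["fx"],c["cx"],c["cy"],np.round(c["extrinsics"],3).tolist())
E
```

```text
time_s: 0.6
ee_pos: [0.3774, -0.437, 0.2044]
eef_rot: [-1.437, 1.569, 2.014]
force: [-0.0, -0.5, 0.5]
grip_width: 0.0575
time_s: 1.1
ee_pos: [0.5753, -0.3621, 0.1981]
eef_rot: [-1.431, 1.568, 2.024]
force: [-0.3, 0.6, 0.5]
grip_width: 0.0516
t 1.1 pos [ 0.5753 -0.3621  0.1981] shift mm [-1.9  2.4  5.3]
jaw yaw deg -72.08 toolx [-0.001  0.003 -1.   ] F [-0.29  0.61  0.53] w 0.0516 q6 0.64
309.70691628693146 322.17422835623944 198.4020513781596 [[0.307, -0.917, -0.254, 0.649], [-0.952, -0.296, -0.079, -0.338], [-0.003, 0.266, -0.964, 0.363], [0.0, 0.0, 0.0, 1.0]]
```

View pics/w1.png

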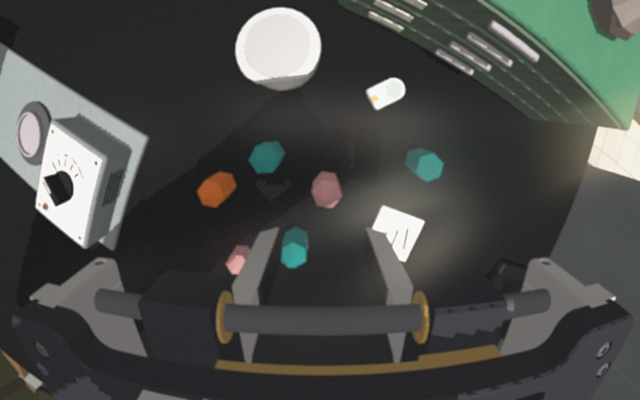

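The wrist view shows the tall pink crystal at (326,190), with turquoise pieces at (266,157) and (294,247). I'll fit its hexagon to the depth points next.

```bash
cat >> h.py <<'E'
def wcloud(d,E,c):
    v,u=np.mgrid[:400,:640];x=u-c["cx"];y=v-c["cy"];r=np.hypot(x,y)+1e-9;t=np.tan(r/c["fx"])
    P=np.stack([x/r*t*d,y/r*t*d,d],-1);E=np.array(E);return P@E[:3,:3].T+E[:3,3]
def pink(p):
    h=cv2.cvtColor(p,cv2.COLOR_BGR2HSV).astype(int);return ((h[...,0]<9)|(h[...,0]>165))&(h[...,1]>45)&(h[...,1]<160)&(h[...,2]>60)
E
python3 - <<'E'
from h import *
from scipy.optimize import least_squares
W=wcloud(np.load("w1.npy"),np.load("w1E.npy"),camera_info("wrist"));S=cloud("side",np.load("side0.npy"))
A=[W[pink(cv2.imread("pics/w1.png"))],S[pink(cv2.imread("pics/side0.png"))]]
for i,q in enumerate(A):
    q=q[(np.hypot(q[:,0]-.571,q[:,1]+.366)<.03)&(q[:,2]>.006)];print(len(q),q[:,2].max(),((q.min(0)+q.max(0))/2).round(4))
    A[i]=q[q[:,2]<.047]
def res(x,q):
    a=x[2]+np.arange(6)*np.pi/3;return ((q[:,:2]-x[:2])@np.stack([np.cos(a),np.sin(a)])).max(1)*1000-14
for nm,q in dict(wrist=A[0],side=A[1],both=np.vstack(A)).items():
    best=[]
    for t in np.arange(0,60,5):
        f=least_squares(lambda y:res(np.r_[y[:2]/1000,y[2]],q),[571,-366,np.radians(t)],loss="soft_l1");best.append((f.cost,*f.x[:2].round(1),round(np.degrees(f.x[2])%60,1)))
    print(nm,len(q),sorted(set(best))[:3])
E
```

```text
795 0.07208003318307293 [ 0.5733 -0.3668  0.0391]
237 0.07320631062741001 [ 0.572  -0.3671  0.0398]
wrist 192 [(np.float64(15.164431286554505), np.float64(572.7), np.float64(-366.9), np.float64(8.8)), (np.float64(15.16443128655451), np.float64(572.7), np.float64(-366.9), np.float64(8.8)), (np.float64(15.164431286554516), np.float64(572.7), np.float64(-366.9), np.float64(8.8))]
side 125 [(np.float64(22.28585557975784), np.float64(572.2), np.float64(-367.1), np.float64(9.9)), (np.float64(22.285855579775376), np.float64(572.2), np.float64(-367.1), np.float64(9.9)), (np.float64(22.285855579808803), np.float64(572.2), np.float64(-367.1), np.float64(9.9))]
both 317 [(np.float64(41.96239719805243), np.float64(572.5), np.float64(-367.0), np.float64(9.0)), (np.float64(41.962397198056166), np.float64(572.5), np.float64(-367.0), np.float64(9.0)), (np.float64(41.96239719805888), np.float64(572.5), np.float64(-367.0), np.float64(9.0))]
```

```bash
python3 -m handwheel '[[[0,2,2],-0.13,-0.1],[[20,4,4],-0.26,-0.1],[[50,4,4],-0.367,-0.1],[[80,4,4],-0.367,-0.1],[[80,4,4],-0.367,-0.1]]' 15; python3 -c "
from h import *
to((.5725,-.367,.030))"
```

```text
time_s: 1.65
ee_pos: [0.5691, -0.3672, 0.1137]
eef_rot: [-1.406, 1.56, 2.414]
force: [0.5, -0.4, 0.2]
grip_width: 0.052
t 1.65 pos [ 0.5691 -0.3672  0.1137] shift mm [83.6  2.8 -3. ]
jaw yaw deg -51.16 toolx [-0.008  0.007 -1.   ] F [ 0.51 -0.44  0.16] w 0.052 q6 0.26
```

```bash
python3 -m handwheel '[[[15,2.8,-3],0,-0.1],[[40,2.8,-3],0,-0.1],[[65,2.8,-3],0,-0.1],[[83.6,2.8,-3],0,-0.1],[[83.6,2.8,-3],0,-0.1]]'; python3 -c "
from h import *
to((.5725,-.367,.030))"
```

```text
time_s: 2.15
ee_pos: [0.5716, -0.3666, 0.028]
eef_rot: [-1.376, 1.557, 2.443]
force: [-1.0, 0.8, -0.1]
grip_width: 0.0514
t 2.15 pos [ 0.5716 -0.3666  0.028 ] shift mm [-2.   0.8 -0.5]
jaw yaw deg -51.19 toolx [-0.011  0.009 -1.   ] F [-1.04  0.81 -0.06] w 0.0514 q6 0.27
```

```bash
python3 -m handwheel '[[[-2,1,0],0,0.2],[[-2,1,0],0,0.45],[[-2,1,0],0,0.7],[[-2,1,0],0,0.7],[[-2,1,0],0,0.7]]' 18; python3 -m handwheel '[[[-3,0,0],0,0.7],[[-15,0,0],0,0.7],[[-35,0,0],0,0.7],[[-60,0,0],0,0.7],[[-80,0,0],0,0.7]]'; python3 -c "
from h import *
to((.517,.105,.18))"
```

```text
time_s: 2.65
ee_pos: [0.5727, -0.3678, 0.0312]
eef_rot: [-1.381, 1.559, 2.438]
force: [0.2, 0.2, 6.2]
grip_width: 0.0278
time_s: 3.15
ee_pos: [0.5736, -0.3685, 0.1134]
eef_rot: [-1.392, 1.56, 2.427]
force: [1.3, -0.3, -1.2]
grip_width: 0.0278
t 3.15 pos [ 0.5736 -0.3685  0.1134] shift mm [ -62.8 -405.1 -252.6]
jaw yaw deg -51.19 toolx [-0.008  0.007 -1.   ] F [ 1.33 -0.29 -1.17] w 0.0278 q6 0.27
```

```bash
python3 -m handwheel '[[[-25,-10,-6],0,0.7],[[-45,-35,-22],0,0.7],[[-60,-70,-44],0,0.7],[[-63,-105,-66],0,0.7],[[-63,-140,-88],0,0.7]]' 25; python3 -m handwheel '[[[0,-35,-22],0,0.7],[[0,-70,-44],0,0.7],[[0,-105,-65],0,0.7],[[0,-140,-87],0,0.7],[[0,-170,-106],0,0.7]]'; python3 -c "
from h import *
to((.517,.105,.14))"
```

```text
time_s: 3.65
ee_pos: [0.5547, -0.2033, 0.1794]
eef_rot: [-1.462, 1.562, 2.357]
force: [1.0, 0.6, -1.5]
grip_width: 0.0278
time_s: 4.15
ee_pos: [0.5303, -0.0025, 0.1818]
eef_rot: [-1.533, 1.562, 2.286]
force: [0.1, 0.4, -1.5]
grip_width: 0.028
t 4.15 pos [ 0.5303 -0.0025  0.1818] shift mm [ 42.6 -91.7 -57.1]
jaw yaw deg -51.18 toolx [-0.006  0.006 -1.   ] F [ 0.08  0.39 -1.52] w 0.028 q6 0.81
```

```bash
python3 -m handwheel '[[[0,-30,-19],0,0.7],[[0,-60,-37],0,0.7],[[5,-85,-52],0,0.7],[[25,-92,-57],0,0.7],[[42,-92,-57],0,0.7]]'; python3 - <<'E'
from h import *
p,d=camera("side");cv2.imwrite("pics/s2.png",cv2.resize(p[90:290,220:420],(600,600),interpolation=2));np.save("s2.npy",d)
W=cloud("side",d);m=pink(p);m[:,:240]=0;m[:,400:]=0;m[270:]=0;q=W[m];q=q[q[:,2]>.05];print(len(q),q.min(0).round(4),q.max(0).round(4))
# dish steel in side view, fresh circle fit of rim from start depth
T=cloud("top",np.load("top0.npy"));
c=np.array([.517,.105]);r=np.hypot(*(T[...,:2]-c).transpose(2,0,1));m=(r<.045)&(T[...,2]>.0215+.0)&(T[...,2]<.034);q=T[m];print("dish",len(q),((q.min(0)+q.max(0))/2).round(4),np.ptp(q,0).round(4),q.mean(0).round(4))
to((.517,.105,.058))
E
```

```text
time_s: 4.65
ee_pos: [0.5166, 0.1067, 0.1409]
eef_rot: [-1.661, 1.563, 2.16]
force: [0.6, -0.7, -1.5]
grip_width: 0.028
162 [ 0.3311 -0.8283  0.1096] [0.5277 1.3006 0.9249]
dish 412 [0.5169 0.1051 0.0276] [0.0871 0.0883 0.0121] [0.5162 0.1053 0.0257]
t 4.7 pos [0.5155 0.1058 0.1381] shift mm [80.   2.4 -0.9]
jaw yaw deg -51.1 toolx [-0.009  0.006 -1.   ] F [-0.18 -0.83 -4.33] w 0.0277 q6 1.02
```

View pics/s2.png

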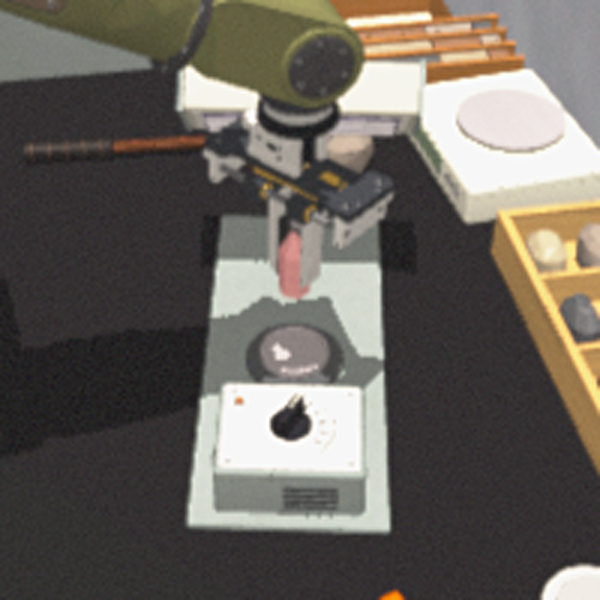

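The crystal is held upright over the dish, with its base at about z 0.11. I'll lower it now, slowly at the end.

```bash
python3 -m handwheel '[[[15,2,-1],0,0.7],[[35,2,-1],0,0.7],[[55,2,-1],0,0.7],[[70,2,-1],0,0.7],[[75,2,-1],0,0.7]]'; python3 -c "
from h import *
to((.517,.105,.0555))"
```

```text
time_s: 5.2
ee_pos: [0.5165, 0.1052, 0.0626]
eef_rot: [-1.213, 1.559, 2.607]
force: [-0.4, 0.1, -0.3]
grip_width: 0.0277
t 5.2 pos [0.5165 0.1052 0.0626] shift mm [ 7.1  0.5 -0.3]
jaw yaw deg -51.12 toolx [-0.01   0.006 -1.   ] F [-0.37  0.1  -0.28] w 0.0277 q6 1.02
```

```bash
python3 -m handwheel '[[[3,0.5,0],0,0.7],[[5,0.5,0],0,0.7],[[6,0.5,0],0,0.7],[[7,0.5,0],0,0.7],[[7,0.5,0],0,0.7]]'; python3 -c "
from h import *
to((.517,.105,.0550))"
```

```text
time_s: 5.7
ee_pos: [0.5168, 0.1048, 0.0559]
eef_rot: [-1.228, 1.559, 2.592]
force: [-0.7, 0.5, -1.5]
grip_width: 0.0276
t 5.7 pos [0.5168 0.1048 0.0559] shift mm [ 0.9 -0.  -0.2]
jaw yaw deg -51.12 toolx [-0.01   0.006 -1.   ] F [-0.67  0.48 -1.46] w 0.0276 q6 1.01
```

Still carrying its weight, so I'll lower a little further.

```bash
python3 -m handwheel '[[[0.5,0,0],0,0.7],[[1,0,0],0,0.7],[[1.5,0,0],0,0.7],[[2,0,0],0,0.7],[[2,0,0],0,0.7]]'; python3 -c "
from h import *
to((.517,.105,.0550))"
```

```text
time_s: 6.2
ee_pos: [0.5171, 0.1049, 0.0551]
eef_rot: [-1.269, 1.56, 2.552]
force: [-6.8, -1.2, 14.4]
grip_width: 0.0279
t 6.2 pos [0.5171 0.1049 0.0551] shift mm [ 0.1 -0.1 -0. ]
jaw yaw deg -51.11 toolx [-0.009  0.006 -1.   ] F [-6.84 -1.23 14.38] w 0.0279 q6 1.01
```

It is in contact at 14 N. I'll relax slightly, open, then raise.

```bash
python3 -m handwheel '[[[0,0,0],0,0.7],[[0,0,0],0,0.3],[[0,0,0],0,0.1],[[0,0,0],0,-0.1],[[0,0,0],0,-0.1]]'; python3 -m handwheel '[[[0,0,0],0,-0.1],[[-5,0,0],0,-0.1],[[-25,0,0],0,-0.1],[[-55,0,0],0,-0.1],[[-90,0,0],0,-0.1]]'; python3 - <<'E'
from h import *
to((.485,-.0415,.16))
p,d=camera("side");np.save("s3.npy",d)
W=cloud("side",d);m=pink(p);m[:,:240]=0;m[:,400:]=0;m[270:]=0;q=W[m];q=q[(q[:,2]>.02)&(q[:,2]<.12)];print("crystal",len(q),q.min(0).round(4),q.max(0).round(4),((q.min(0)+q.max(0))/2).round(4))
c=camera_info("wrist");p2,d2=camera("wrist");np.save("w3.npy",d2);np.save("w3E.npy",c["extrinsics"])
cv2.imwrite("pics/c3.png",np.hstack([cv2.resize(p[140:280,250:390],(400,400),interpolation=2),cv2.resize(p2,(400,250)) if 0 else cv2.copyMakeBorder(cv2.resize(p2,(400,250)),0,150,0,0,0)]));cv2.imwrite("pics/w3.png",p2)
E
```

```text
time_s: 6.7
ee_pos: [0.517, 0.1049, 0.055]
eef_rot: [-1.259, 1.56, 2.561]
force: [-0.6, 0.3, 1.0]
grip_width: 0.0509
time_s: 7.2
ee_pos: [0.5174, 0.1043, 0.1458]
eef_rot: [-1.177, 1.559, 2.643]
force: [0.4, 0.6, 0.3]
grip_width: 0.0517
t 7.2 pos [0.5174 0.1043 0.1458] shift mm [-14.7  93.  116.8]
jaw yaw deg -51.11 toolx [-0.011  0.006 -1.   ] F [0.44 0.6  0.3 ] w 0.0517 q6 1.01
crystal 184 [0.3055 0.0874 0.0206] [0.5416 1.2909 0.1165] [0.4236 0.6892 0.0685]
```

View pics/c3.png

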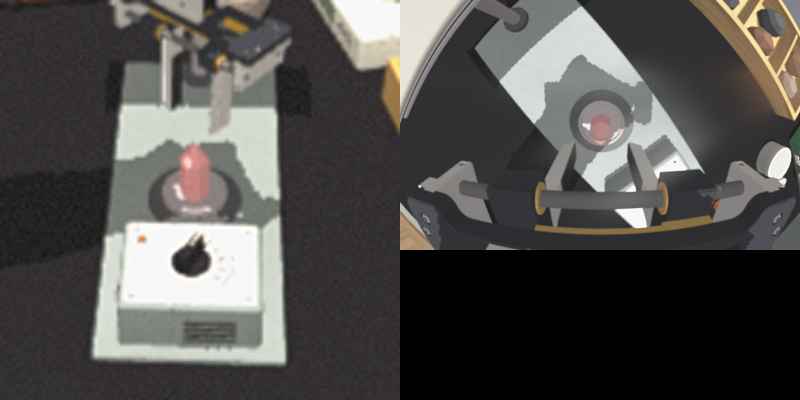

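The crystal stands upright in the dish, untouched by the fingers, and the knob nose is still at off. Next I'll move above the knob.

```bash
python3 -m handwheel '[[[-8,20,25],0,-0.1],[[-25,45,56],0,-0.1],[[-30,70,88],0,-0.1],[[-30,93,117],0,-0.1],[[-30,93,117],0,-0.1]]'; python3 -m handwheel '[[[0,0,0],0,-0.1],[[0,0,0],0,-0.1],[[0,0,0],0,-0.1],[[0,0,0],0,-0.1],[[0,0,0],0,-0.1]]';python3 - <<'E'
from h import *
to((.485,-.0415,.16))
c=camera_info("wrist");p,d=camera("wrist");E=np.array(c["extrinsics"]);W=wcloud(d,E,c)
# orthographic rectification of plane z=.07 (nose/marks) and z=.099
def ortho(z,s=4,half=60,ctr=(.485,-.0415)):
    n=2*half*s;j,i=np.meshgrid(np.arange(n),np.arange(n))
    X=np.stack([ctr[0]+(half-i/s)/1000,ctr[1]+(half-j/s)/1000,np.full(i.shape,z)],-1)
    P=(X-E[:3,3])@E[:3,:3];r=np.hypot(P[...,0],P[...,1]);k=c["fx"]*np.arctan2(r,P[...,2])/r
    return cv2.remap(p,(c["cx"]+k*P[...,0]).astype(np.float32),(c["cy"]+k*P[...,1]).astype(np.float32),1)
im=np.hstack([ortho(.099,s=3),ortho(.07,s=3)]);cv2.imwrite("pics/k4.png",im)
m=(abs(W[...,2]-.099)<.006)&(np.hypot(W[...,0]-.485,W[...,1]+.0415)<.03)
q=W[m][:,:2];print(len(q),q.mean(0).round(4),W[m][:,2].mean().round(4));r=cv2.minAreaRect((q*1000).astype(np.float32));print(r)
w,v=np.linalg.eigh(np.cov(q.T));print("bar yaw",np.degrees(np.arctan2(v[1,1],v[0,1])),np.sqrt(w)*1000)
E
```

```text
time_s: 7.8
ee_pos: [0.4863, -0.0445, 0.1787]
eef_rot: [-1.967, 1.564, 1.85]
force: [0.3, 0.3, -0.5]
grip_width: 0.0515
time_s: 8.3
ee_pos: [0.4864, -0.044, 0.1786]
eef_rot: [-1.948, 1.564, 1.87]
force: [-0.6, 0.9, -0.1]
grip_width: 0.0516
t 8.3 pos [ 0.4864 -0.044   0.1786] shift mm [18.7 -2.7 -0.4]
jaw yaw deg -51.25 toolx [-0.002  0.007 -1.   ] F [-0.63  0.9  -0.06] w 0.0516 q6 0.72
642 [ 0.486  -0.0421] 0.0984
((486.2622985839844, -41.62194061279297), (41.746307373046875, 12.34199333190918), 45.99720001220703)
bar yaw 47.32151065004493 [ 3.35409837 11.24877245]
```

View pics/k4.png

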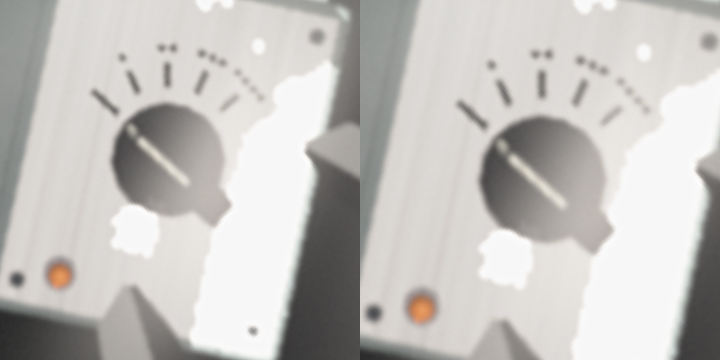

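```bash
python3 -m handwheel '[[[0,-2.3,-1],-0.07,0.3],[[10,-2.3,-1],-0.144,0.36],[[30,-2.3,-1],-0.144,0.36],[[50,-2.3,-1],-0.144,0.36],[[58,-2.3,-1],-0.144,0.36]]' 10; python3 -m handwheel '[[[0,0,0],0,0.36],[[0,0,0],0,0.36],[[0,0,0],0,0.36],[[0,0,0],0,0.36],[[0,0,0],0,0.36]]'; python3 -c "
from h import *
to((.4857,-.0416,.0925))"
```

```text
time_s: 8.85
ee_pos: [0.4849, -0.041, 0.1192]
eef_rot: [-1.846, 1.563, 2.116]
force: [0.7, 0.6, 0.1]
grip_width: 0.0301
time_s: 9.35
ee_pos: [0.4851, -0.041, 0.1196]
eef_rot: [-1.925, 1.563, 2.037]
force: [0.2, 0.9, 0.3]
grip_width: 0.0302
t 9.35 pos [ 0.4851 -0.041   0.1196] shift mm [27.1  1.   0.1]
jaw yaw deg -43.0 toolx [-0.003  0.007 -1.   ] F [0.2  0.87 0.28] w 0.0302 q6 0.58
```

```bash
python3 -m handwheel '[[[12,1,0],0,0.36],[[22,1,0],0,0.36],[[27,1,0],0,0.36],[[27,1,0],0,0.36],[[27,1,0],0,0.36]]' 55; python3 -m handwheel '[[[0,0,0],0,0.6],[[0,0,0],0,0.8],[[0,0,0],0,1],[[0,0,0],0,1],[[0,0,0],0,1]]' 55; python3 -c "
from h import *
to((.4857,-.0416,.0925));print(get_obs()['moment'])"
```

```text
time_s: 9.85
ee_pos: [0.4858, -0.0415, 0.0925]
eef_rot: [-1.895, 1.563, 2.067]
force: [-0.0, -0.1, 0.4]
grip_width: 0.0302
time_s: 10.35
ee_pos: [0.4863, -0.0419, 0.0928]
eef_rot: [-2.03, 1.564, 1.931]
force: [4.3, -4.9, -1.0]
grip_width: 0.0115
t 10.35 pos [ 0.4863 -0.0419  0.0928] shift mm [ 0.3 -0.6  0.2]
jaw yaw deg -43.0 toolx [-0.002  0.006 -1.   ] F [ 4.32 -4.87 -1.01] w 0.0115 q6 0.58
[-0.76663534 -0.80056447  0.19119165]
```

```bash
python3 -m handwheel '[[[0,0,0],0.1,1],[[0,0,0],0.2,1],[[0,0,0],0.3,1],[[0,0,0],0.4,1],[[0,0,0],0.5,1]]'; python3 -c "
from h import *
to((.4857,-.0416,.0925));print(np.round(get_obs()['moment'],2))"
```

```text
time_s: 10.85
ee_pos: [0.4863, -0.042, 0.0928]
eef_rot: [-1.531, 1.565, 1.928]
force: [2.2, -2.0, -1.4]
grip_width: 0.0116
t 10.85 pos [ 0.4863 -0.042   0.0928] shift mm [ 0.3 -0.6  0.4]
jaw yaw deg -71.86 toolx [-0.002  0.006 -1.   ] F [ 2.23 -1.98 -1.42] w 0.0116 q6 1.09
[-0.33 -0.43  0.59]
```

```bash
python3 -m handwheel '[[[0,0,0],0.1,1],[[0,0,0],0.2,1],[[0,0,0],0.3,1],[[0,0,0],0.4,1],[[0,0,0],0.5,1]]'; python3 -c "
from h import *
to((.4857,-.0416,.0925));print(np.round(get_obs()['moment'],2))"
```

```text
time_s: 11.35
ee_pos: [0.4863, -0.0421, 0.0928]
eef_rot: [-1.032, 1.565, 1.923]
force: [1.4, -3.7, -1.4]
grip_width: 0.0115
t 11.35 pos [ 0.4863 -0.0421  0.0928] shift mm [ 0.3 -0.4  0.7]
jaw yaw deg -100.72 toolx [-0.002  0.005 -1.   ] F [ 1.36 -3.69 -1.42] w 0.0115 q6 1.59
[-0.53 -0.34  0.18]
```

```bash
python3 -m handwheel '[[[0,0,0],0.07,1],[[0,0,0],0.14,1],[[0,0,0],0.2,1],[[0,0,0],0.25,1],[[0,0,0],0.25,1]]'; python3 - <<'E'
from h import *
to((.4857,-.0416,.0925));print(np.round(get_obs()['moment'],2))
c=camera_info("wrist");E=np.array(c["extrinsics"]);w,_=camera("wrist");p,d=camera("side");t,dt=camera("top")
def ortho(z,s=5,half=60,ctr=(.4857,-.0416)):
    n=2*half*s;j,i=np.meshgrid(np.arange(n),np.arange(n))
    X=np.stack([ctr[0]+(half-i/s)/1000,ctr[1]+(half-j/s)/1000,np.full(i.shape,z)],-1)
    P=(X-E[:3,3])@E[:3,:3];r=np.hypot(P[...,0],P[...,1]);k=c["fx"]*np.arctan2(r,P[...,2])/r
    return cv2.remap(w,(c["cx"]+k*P[...,0]).astype(np.float32),(c["cy"]+k*P[...,1]).astype(np.float32),1)
cv2.imwrite("pics/k5.png",np.hstack([cv2.resize(ortho(.085),(400,400)),cv2.resize(p[130:260,250:380],(400,400),interpolation=2)]))
E
```

```text
time_s: 11.85
ee_pos: [0.4863, -0.0422, 0.0928]
eef_rot: [-0.772, 1.565, 1.932]
force: [2.0, -2.1, -0.9]
grip_width: 0.0117
t 11.85 pos [ 0.4863 -0.0422  0.0928] shift mm [ 0.3 -0.3  0.8]
jaw yaw deg -115.08 toolx [-0.002  0.005 -1.   ] F [ 2.05 -2.08 -0.92] w 0.0117 q6 1.84
[-0.5  -0.36  0.17]
```

View pics/k5.png

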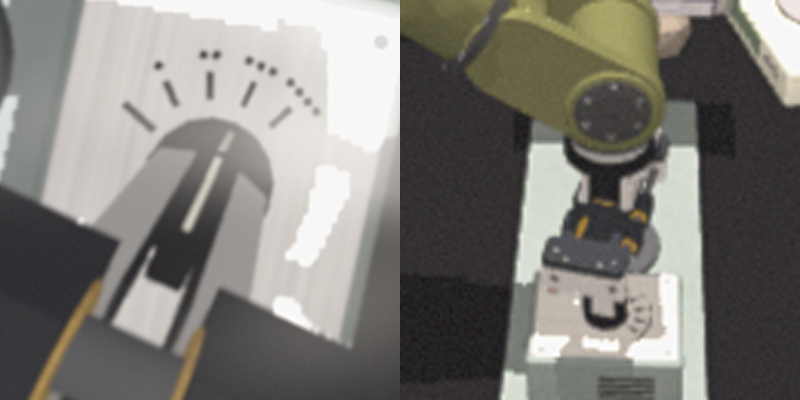

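The wrist view shows the nose line, (187,232) to (230,133), pointing at the third mark near (248,95). I'll hold, then check the crystal and bystanders from the top camera.

```bash
for i in 1 2; do python3 -m handwheel '[[[0,0,0],0,1],[[0,0,0],0,1],[[0,0,0],0,1],[[0,0,0],0,1],[[0,0,0],0,1]]'; done; python3 - <<'E'
from h import *
to((.4857,-.0416,.0925));o=get_obs();print(np.round(o['moment'],2),np.abs(o["joint_vel"]).max())
t,d=camera("top");W=cloud("top",d);m=pink(t)&(np.hypot(W[...,0]-.517,W[...,1]-.105)<.04)&(W[...,2]>.04);q=W[m]
if len(q):print("crystal",len(q),((q.min(0)+q.max(0))/2).round(4),"top",q[:,2].max())
b=cv2.imread("pics/top0.png");f=cv2.absdiff(t,b)
cv2.imwrite("pics/t6.png",np.vstack([t[100:300],f[100:300]]))
E
```

```text
time_s: 12.5
ee_pos: [0.4863, -0.0422, 0.0928]
eef_rot: [-0.764, 1.565, 1.942]
force: [0.6, -2.4, -1.1]
grip_width: 0.0113
time_s: 13.0
ee_pos: [0.4863, -0.0422, 0.0928]
eef_rot: [-0.76, 1.565, 1.946]
force: [0.9, -1.3, -1.8]
grip_width: 0.0118
t 13.0 pos [ 0.4863 -0.0422  0.0928] shift mm [ 0.3 -0.3  0.8]
jaw yaw deg -114.95 toolx [-0.002  0.005 -1.   ] F [ 0.89 -1.27 -1.85] w 0.0118 q6 1.84
[-0.51 -0.33  0.16] 0.0017213461823388562
crystal 86 [0.515  0.1053 0.0733] top 0.09934686792425529
```

View pics/t6.png

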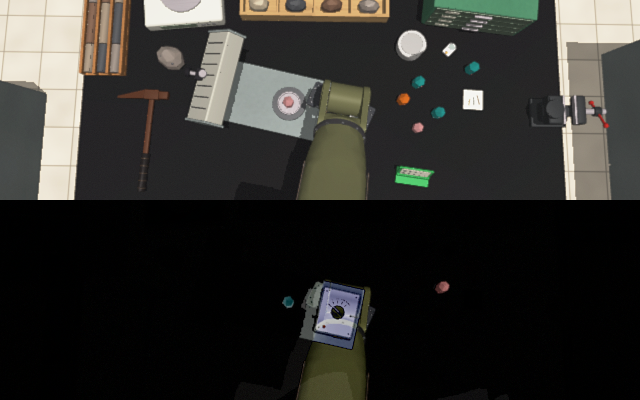

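```bash
python3 -c "
from station import *
print(hand_in())"
```

```text
the job is handed in; nothing more can be done
None
```

I stood the taller pink crystal in the dish, let go of it, then turned the knob to its third stop. I handed in at about 13 s with the fingers still gripping the knob. The hand-in gives no verdict.

**Crystal:** I lowered it until it touched the floor (14 N), then opened the fingers. The last top view shows it upright at (0.515, 0.105), about 2 mm from the dish centre.

**Knob:** I made one grasp and turned it 72° clockwise, gripping at 55 N. The close view shows the white line pointing at the three-dot mark to within a degree or two. The arm was at rest at the end.

**Bystanders:** Comparing the top views from start and end, only the crystal and the arm differ; nothing else on the bench had moved.

**One small disagreement:** The final top-camera depth put the crystal's tip at 99 mm against an expected 96 mm. That camera also read the orange piece about 4 mm high, and the contact height puts the base on the dish floor, so I took it as depth noise.

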